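# Unstack the bench kit into its trays

### The job

The test kit has come back to the desk in one pile. Take the pile apart from the top down - brass weight, hub, power brick, meter - and put each straight into the empty grey tray made for its shape: the weight in the round ring, the hub in the narrow tray, the brick in the long tray with slotted ends, the meter in the wide tray with finger gaps. Each must end flat on its tray's floor inside the rim, near the middle and the right way up, let go and at rest; tip nothing over on the way.

Things in the scene. Friction and masses are not known exactly. Their poses are not given: they have to be found in the camera images.
- red_meter: hand-held measuring meter, red case with a dark display, 62 (x) x 121 (y) x 37 mm (z); lies display up at the bottom of the pile on the desk. Origin: centre of its underside; x across, y along, z up. Its case is a plain block from y = -60 to +52; grasp it across its 62 mm width. 0.24 kg.
- power_brick: black power supply brick, lying crosswise on the meter. 49 (x) x 132 (y) x 32 mm (z) overall: the block spans y = -42 to +66, and a stiff round lead stub 10 mm thick sticks out to y = -66, 16 mm up. Origin: underside, middle of the overall length; the block's middle and its balance point are at y = +12, grasp it there across its 49 mm width. 0.31 kg.
- usb_hub: slim dark grey four-port hub, 32 (x) x 104 (y) x 20 mm (z), lying crosswise on the brick (so along the meter). Origin: centre of its underside; y along. Grasp it across its 32 mm width. 0.07 kg.
- brass_weight: brass calibration weight standing upright on top of the hub: round body 26 mm in diameter and 24 mm high, with a knob (17 mm) on top, 30 mm high in all. Origin: centre of its underside; z up. Grasp its body. 0.1 kg. The pile and the trays stand in one row across the front of the desk; a monitor and other tall equipment stand close behind.
- meter_tray: shallow grey plastic tray fixed to the desk, the widest one, inside 78 (x) x 137 mm (y), with a 45 mm finger gap in the middle of each long rim; for the meter. Origin: centre of its underside on the desk; y along. Floor 3 mm above the desk, rims 3 mm thick with their top 8 mm above the desk.
- brick_tray: shallow grey plastic tray fixed to the desk, the longest one, inside 65 (x) x 148 mm (y), with a 24 mm slot in the middle of each short end; for the power brick, either way round, its overall length (stub included) centred. Origin, floor and rims as for the meter's tray.
- hub_tray: shallow grey plastic tray fixed to the desk, the narrow one with an unbroken rim, inside 48 (x) x 120 mm (y); for the hub. Origin, floor and rims as for the meter's tray.
- weight_tray: square grey plastic plate 70 x 70 mm fixed to the desk, with a round ring on it, 42 mm across inside and 48 mm outside, its top 8 mm above the desk; for the brass weight. Origin: centre of its underside; floor 3 to 4 mm above the desk.

How it is judged:
By the outcome, as a careful person would: the job done as asked, in the order asked, and still so for the second after the job is handed in, with the robot touching nothing.
It also fails if it takes over 112 s, if anything falls off the work surface, if the arm or the gripper's body presses on something with over 40 N, if the wrist force passes 120 N, or if a joint passes its speed limit or range.

### The arm

A 7-joint arm with a two-finger parallel gripper is mounted at the origin on a cart in front of the work surface, level with it; the furniture and walls round the work are solid. World frame = base frame: x ahead of the robot, y to its left, z up, the work surface at z = 0. Lengths are in mm, angles in rad, forces in N, time in s.
With the tool pointing down it reaches from about 400 to 875 mm from the base axis. Payload 4.4 kg.
Tool frame: the origin (TCP) lies midway between the tips of the shut fingers; the grasp point (between the pads) lies 19 mm behind it; z points along the fingers, y is the line along which they close (so a half turn about z gives the same grasp; the last joint's range is limited). The gripper opens to 85 mm and grips with 20 to 120 N. Pads are 22 mm wide; open, the fingers measure 114 mm over their backs; the gripper's body (76 mm by 85 mm) begins 54 mm behind the grasp point. The pads swing forward as they close: fully open they stand 13 mm farther back than shut.
Start: joints at [-1.339, 0.628, 0.038, 1.517, -0.027, 0.996, -0.02], TCP at [190.697, 621.412, 231.313] pointing down, gripper open.
Joint ranges: [-3.06, 3.06], [-0.37, 2.12], [-1.25, 1.32], [0.18, 2.47], [-1.1, 4.24], [0.23, 1.98], [-2.94, 2.94]. Speed limits (rad/s): [2.57, 2.57, 3.14, 3.14, 3.14, 3.14, 3.14].

### API

Orientations are given as [roll, pitch, yaw] about the fixed x, y, z axes, in that order (R = Rz(yaw) Ry(pitch) Rx(roll)).
In Python, from cell import readout, optics, order gives the robot as it stands.
- The arm moves only by the shell command python3 -m jog 'ROWS'. ROWS is a JSON object of lists of equal length, an entry for each row: "claw": the opening, from 0 (shut) to 1 (fully open); "xyz": the shift along the tool's x, y, z each as a share of 0.1 m, from -1 to 1, a list of three; "twist": the turn, a rotation vector about the tool's x, y, z each as a share of 180 degrees, from -1 to 1, a list of three. A call has 1 to 12 rows; each row shifts and turns the commanded pose from where the row before left it, along the tool's axes as they then stand; what a row does not reach is not made up. A row lasts 1/8 s, in which the tool goes at most 62.5 mm and 10.7 degrees, less where a joint would pass 70% of its speed; a pose out of reach is approached as far as the arm can. A call with a number of a shift or a turn outside -1 to 1 is refused whole. A call with a gripper value outside its range is refused whole. The fingers move at their own pace and stop on an object; the grip force is fixed at half the most. Time passes only in rows, so rows that do not move let the fingers close. It gives the time, the measured TCP pose, the force, the opening and the grip force at its end, in the units of the state.
- readout.read_state(): the state, without advancing time (a new reading comes with each control period).
- optics.get_image(name): name is "scene" or "side" or "wrist"; returns a dict with "color" (400x640x3 uint8, red, green, blue), "fovy" (degrees; the focal length in pixels is half the picture's height over the tangent of half this angle, whatever the lens; pixels are square), "cx", "cy" (the principal point, pixels), "view" (4x4, takes a point from world to camera coordinates). Camera axes: x right, y up, looking along -z (the intrinsics and any distortion apply to the point x, -y, -z); pixel columns grow to the right and rows downward; lengths in mm; the calibration is good to about 2 mm. A picture is of the moment at which its call begins. There is no depth.
- order.finish_job(): hands the job in; it is judged then, once.
Trained networks look in the newest picture that a camera, given by its name, has taken for a name from the list of things; names that differ only in an ending like _2 or _b are one class to them, and where a whole thing is asked for, a point or a joint stands for the part that bears it (a point fixed in the world has none). Each returns a list of dicts, best first, with "score" (0 to 1); they miss things now and then, are a little off and sometimes report something else, mostly with a low value. They report only what shows in the picture. A call takes as long as a camera call.
- optics.boxes_of(camera, label): "rect" ([left, top, width, height] in pixels, round what is visible of it).
The state is a dict: "clock": time; "qpos": joint angles; "qd": joint speeds; "tau": joint torques, N m; "eef_pos": TCP position; "tool_rot": TCP orientation; "force": force on the tool from outside, world axes, zero at the start; "torque": the same for the moment, N m; "width": finger opening in mm; "gripper_force": force on a finger pad.
Only numpy, scipy, OpenCV 4.12 (cv2) and the standard library are available. Lean on these libraries where they do the work, as an engineer would, in place of code of your own. Each camera call takes 0.05 s, during which the arm holds its last target. There are 200 camera calls.

## Working session

There is one attempt and no reset: what is moved stays moved. The work goes in short steps, Python scripts to look and compute and a shell command to move; the robot and the scene stay as the last step left them, time stands still between calls to the robot, and variables do not carry over. Pictures are saved under pics/ and viewed, at most 17 in all, crops included, and the job is handed in when it is done.

```bash
ls; mkdir -p pics
cat > h.py <<'E'
import numpy as np, cv2
from cell import readout, optics, order
def cam(n):
    d=optics.get_image(n); return d
def save(d,f): cv2.imwrite('pics/'+f,d['color'][:,:,::-1])
def ray(d,u,v):
    f=200/np.tan(np.radians(d['fovy'])/2)
    V=np.array(d['view']); R=V[:3,:3]; c=-R.T@V[:3,3]
    r=R.T@np.array([(u-d['cx'])/f,-(v-d['cy'])/f,-1]); return c,r/np.linalg.norm(r)
def onz(d,u,v,z):
    c,r=ray(d,u,v); return c+r*(z-c[2])/r[2]
def proj(d,p):
    f=200/np.tan(np.radians(d['fovy'])/2)
    q=np.array(d['view'])@np.append(p,1); return d['cx']+f*q[0]/-q[2], d['cy']-f*q[1]/-q[2]
N=['brass_weight','usb_hub','power_brick','red_meter','weight_tray','hub_tray','brick_tray','meter_tray']
E
python3 - <<'E'
from h import *
np.set_printoptions(precision=3,suppress=True)
for c in ['scene','side','wrist']:
    d=cam(c); save(d,c+'0.png'); print(c,[k for k in d],d['fovy'],d['cx'],d['cy'],{k:d[k] for k in d if k not in('color','view','fovy','cx','cy')}); print(np.array(d['view']))
    for n in N: print(n,[(np.round(b['rect'],0),round(b['score'],2)) for b in optics.boxes_of(c,n)[:2]])
print(readout.read_state())
E
```

```text
pics
scene ['color', 'fovy', 'cx', 'cy', 'view'] 54.71327054240129 320.38491228484037 201.593260442197 {}
[[    0.896    -0.444    -0.004  -383.172]
 [    0.334     0.667     0.666  -254.315]
 [   -0.293    -0.598     0.746 -1001.608]
 [    0.        0.        0.        1.   ]]
brass_weight []
usb_hub [(array([376., 292.,  48.,  23.]), 0.82)]
power_brick [(array([378., 284.,  38.,  51.]), 0.62)]
red_meter [(array([372., 309.,  49.,  28.]), 0.94)]
weight_tray [(array([329., 250.,  36.,  32.]), 0.8)]
hub_tray [(array([257., 145.,  40.,  17.]), 0.73)]
brick_tray [(array([277., 175.,  50.,  25.]), 0.79)]
meter_tray [(array([295., 207.,  54.,  37.]), 0.7)]
side ['color', 'fovy', 'cx', 'cy', 'view'] 55.89895707609396 319.8204004387538 201.91952730735116 {}
[[   0.999   -0.029    0.016 -444.794]
 [  -0.005    0.354    0.935 -113.259]
 [  -0.033   -0.935    0.353 -856.537]
 [   0.       0.       0.       1.   ]]
brass_weight [(array([343., 274.,  18.,  22.]), 0.86)]
usb_hub [(array([317., 288.,  72.,  29.]), 0.91)]
power_brick [(array([329., 286.,  40.,  60.]), 0.79)]
red_meter [(array([310.
[... 446 characters left out ...]
-379.375]
 [   0.       0.       0.       1.   ]]
brass_weight []
usb_hub []
power_brick []
red_meter []
weight_tray []
hub_tray [(array([228., 344.,  11.,  13.]), 0.37)]
brick_tray [(array([108., 372.,  26.,  26.]), 0.98)]
meter_tray []
{'clock': 1.35, 'qpos': array([-1.339,  0.628,  0.039,  1.517, -0.027,  0.996, -0.02 ]), 'qd': array([-0.002,  0.001, -0.   , -0.   ,  0.   ,  0.002, -0.002]), 'tau': array([ -0.001, -56.328,   1.226, -19.378,   0.011,   0.002,   0.   ]), 'eef_pos': array([190.722, 621.414, 231.316]), 'tool_rot': array([3.142, 0.   , 2.844]), 'force': array([ 0.103, -0.785,  0.619]), 'torque': array([-0.006, -0.041,  0.039]), 'gripper_force': 0.0, 'width': 85.39408952807946}
```

View pics/scene0.png

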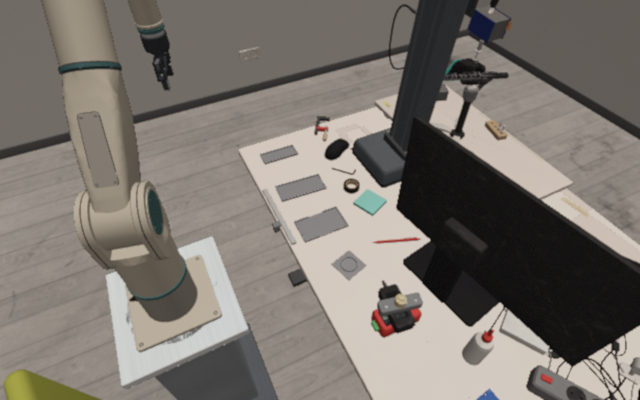

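View pics/side0.png

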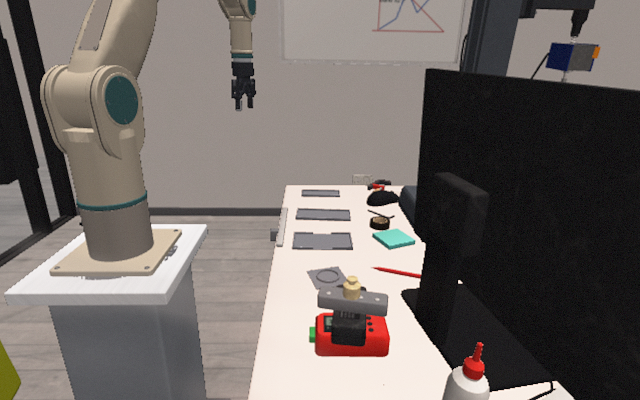

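Run:
```python
from h import *
import pickle
np.set_printoptions(precision=1,suppress=True)
S=cam('scene');D=cam('side')
Z=dict(brass_weight=104,usb_hub=80,power_brick=53,red_meter=18,weight_tray=4,hub_tray=4,brick_tray=4,meter_tray=4)
for n in N:
    for d,c in((S,'scene'),(D,'side')):
        b=optics.boxes_of(c,n)
        if b:
            r=b[0]['rect']; print(n,c,onz(d,r[0]+r[2]/2,r[1]+r[3]/2,Z[n]))
```

```text
brass_weight scene [ 484.  -304.1  104. ]
brass_weight side [ 481.7 -304.6  104. ]
usb_hub scene [ 483.5 -301.7   80. ]
usb_hub side [ 485.3 -305.8   80. ]
power_brick scene [ 494.1 -295.8   53. ]
power_brick side [ 481.9 -302.2   53. ]
red_meter scene [ 479.9 -316.5   18. ]
red_meter side [ 480.1 -306.7   18. ]
weight_tray scene [ 455.8 -111.5    4. ]
weight_tray side [ 456.7 -115.9    4. ]
hub_tray scene [455.  402.2   4. ]
hub_tray side [459.2 408.8   4. ]
brick_tray scene [464.9 210.    4. ]
brick_tray side [463.7 213.6   4. ]
meter_tray scene [454.9  44.5   4. ]
meter_tray side [452.4  42.8   4. ]
```

The scene image shows the pile at about (400,310). The ring is at (348,265), the meter tray at (322,223), the brick tray at (300,187) and the hub tray at (279,154). The side image agrees, with the weight at (352,285) on the hub. I'll survey the trays with the wrist camera on the way over.

```bash
python3 -m jog '{"claw":[1,1,1,1,1,1,1,1,1,1,1,1],"xyz":[[0,0,0],[0,0,0],[-0.34,-0.4,0],[-0.34,-0.4,0],[-0.34,-0.4,0],[-0.34,-0.4,0],[-0.34,-0.4,0],[-0.34,-0.4,0],[-0.34,-0.4,0],[-0.34,-0.4,0],[0,0,0],[0,0,0]],"twist":[[0,0,-0.0473],[0,0,-0.0473],[0,0,0],[0,0,0],[0,0,0],[0,0,0],[0,0,0],[0,0,0],[0,0,0],[0,0,0],[0,0,0],[0,0,0]]}'
python3 - <<'E'
from h import *
np.set_printoptions(precision=1,suppress=True)
d=cam('wrist'); save(d,'w1.png')
for n in N:
    for b in optics.boxes_of('wrist',n)[:1]:
        r=b['rect']; print(n,b['score'],r,onz(d,r[0]+r[2]/2,r[1]+r[3]/2,8))
E
```

```text
clock: 3.75
eef_pos: [462.2, 301.7, 231.4]
tool_rot: [3.141, -0.0, 3.141]
force: [-0.9, 0.8, 0.3]
width: 85.3
gripper_force: 0.0
weight_tray 0.77 [2.3, 155.1, 10.3, 38.9] [470.2 -68.2   8. ]
hub_tray 0.91 [376.6, 108.5, 55.1, 112.3] [458.3 405.1   8. ]
brick_tray 0.74 [218.3, 99.9, 61.8, 129.0] [458.  221.5   8. ]
meter_tray 0.87 [57.4, 96.8, 91.4, 126.2] [452.6  49.4   8. ]
```

View pics/w1.png

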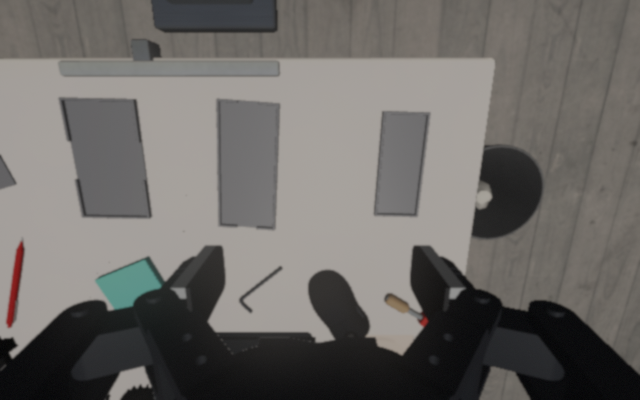

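The wrist view shows the hub tray at (402,164), the brick tray at (248,164) and the meter tray at (105,157). They are slightly rotated. Next I'll take a second view and fit rectangles.

```bash
cat >> h.py <<'E'
def fit(d,rect,z,thr=150):
    x,y,w,h=[int(round(t)) for t in rect]; m=12
    x0,y0=max(x-m,0),max(y-m,0)
    g=cv2.cvtColor(np.ascontiguousarray(d['color']),cv2.COLOR_RGB2GRAY)[y0:y+h+m,x0:x+w+m]
    t,b=cv2.threshold(g,0,255,cv2.THRESH_BINARY_INV+cv2.THRESH_OTSU)
    c=max(cv2.findContours(b,cv2.RETR_EXTERNAL,cv2.CHAIN_APPROX_NONE)[0],key=cv2.contourArea)
    P=np.array([onz(d,u+x0,v+y0,z)[:2] for u,v in c[:,0,:]],np.float32)
    (cx,cy),(a,bb),th=cv2.minAreaRect(P)
    if a<bb: a,bb,th=bb,a,th+90
    th=(th+90)%180-90
    return np.round([cx,cy,a,bb,th],1)
E
cat > look.py <<'E'
from h import *
d=cam('wrist')
import sys; save(d,sys.argv[1])
for n in sys.argv[2:]:
    for b in optics.boxes_of('wrist',n)[:1]:
        print(n,round(b['score'],2),np.round(b['rect']),[list(fit(d,b['rect'],z)) for z in (4,8)])
E
python3 look.py w1b.png hub_tray brick_tray meter_tray
python3 -m jog '{"claw":[1,1,1,1,1,1,1],"xyz":[[0,-0.4,0],[0,-0.4,0],[0,-0.4,0],[0,-0.4,0],[0,-0.4,0],[0,0,0],[0,0,0]],"twist":[[0,0,0],[0,0,0],[0,0,0],[0,0,0],[0,0,0],[0,0,0],[0,0,0]]}'
python3 look.py w2.png weight_tray brick_tray meter_tray
python3 -m jog '{"claw":[1,1,1,1,1,1,1,1,1,1],"xyz":[[0,-0.5,-0.1],[0,-0.5,-0.1],[0,-0.5,-0.1],[0,-0.5,-0.1],[0,-0.4,0],[0,-0.4,0],[0,-0.4,0],[0,-0.4,0],[0,0,0],[0,0,0]],"twist":[[0,0,0],[0,0,0],[0,0,0],[0,0,0],[0,0,0],[0,0,0],[0,0,0],[0,0,0],[0,0,0],[0,0,0]]}'
python3 look.py w3.png weight_tray meter_tray brass_weight usb_hub power_brick red_meter
```

```text
hub_tray 0.75 [374. 110.  57. 108.] [[np.float64(460.6), np.float64(401.5), np.float64(127.3), np.float64(56.0), np.float64(-1.9)], [np.float64(459.9), np.float64(400.4), np.float64(125.9), np.float64(55.4), np.float64(-1.9)]]
brick_tray 0.6 [218.  99.  63. 130.] [[np.float64(462.8), np.float64(217.8), np.float64(155.6), np.float64(72.9), np.float64(-4.1)], [np.float64(462.0), np.float64(218.7), np.float64(154.0), np.float64(72.1), np.float64(-4.1)]]
meter_tray 0.59 [ 59.  95.  91. 129.] [[np.float64(454.2), np.float64(51.8), np.float64(144.2), np.float64(88.7), np.float64(-1.1)], [np.float64(453.6), np.float64(54.5), np.float64(142.6), np.float64(87.8), np.float64(-1.1)]]
clock: 5.28
eef_pos: [462.6, 101.9, 231.5]
tool_rot: [3.141, 0.0, 3.141]
force: [0.8, 0.6, -0.0]
width: 85.4
gripper_force: 0.0
weight_tray 0.79 [102. 131.  78.  66.] [[np.float64(458.6), np.float64(-108.6), np.float64(70.4), np.float64(69.5), np.float64(-74.0)], [np.float64(457.8), np.float64(-106.4), np.float64(69.7), np.float64(68.8), np.float64(-74.0)]]
brick_tray 0.62 [378.  98.  79. 131.] [[np.float64(462.5),
[... 1206 characters left out ...]
4(0.1)]]
usb_hub 0.88 [256. 146.  46.  94.] [[np.float64(499.7), np.float64(-310.0), np.float64(146.8), np.float64(94.7), np.float64(-0.1)], [np.float64(498.7), np.float64(-309.5), np.float64(145.3), np.float64(93.8), np.float64(-0.1)]]
power_brick 0.61 [237. 158. 113.  59.] [[np.float64(498.6), np.float64(-302.3), np.float64(133.1), np.float64(127.0), np.float64(-51.8)], [np.float64(497.5), np.float64(-301.8), np.float64(131.8), np.float64(125.8), np.float64(-51.8)]]
red_meter 0.85 [262. 131.  47.  96.] [[np.float64(497.1), np.float64(-301.2), np.float64(148.9), np.float64(96.1), np.float64(0.2)], [np.float64(496.1), np.float64(-300.8), np.float64(147.5), np.float64(95.1), np.float64(0.2)]]
```

View pics/w3.png

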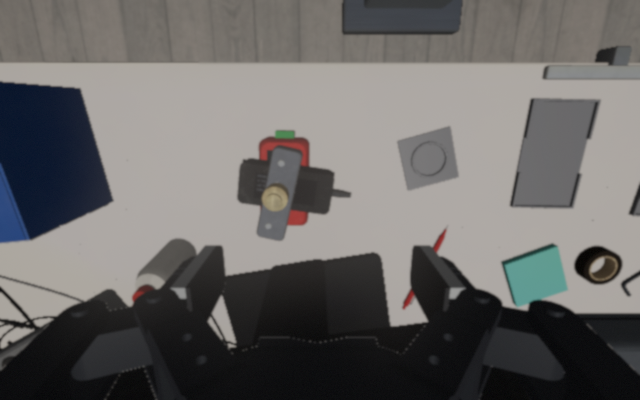

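The wrist view shows the weight at (275,197) on the hub, whose axis runs from (285,152) to (270,238). The brick's stub points to +y at (345,194), and the meter's green end is toward the robot. The ring is at (429,158). I'll centre over the pile and triangulate.

```bash
cat >> h.py <<'E'
def tri(obs):
    A=np.zeros((3,3));b=np.zeros(3)
    for d,u,v in obs:
        c,r=ray(d,u,v);M=np.eye(3)-np.outer(r,r);A+=M;b+=M@c
    p=np.linalg.solve(A,b); return p,[np.round(np.subtract(proj(d,p),(u,v)),1).tolist() for d,u,v in obs]
def ctr(c,n):
    d=cam(c); b=optics.boxes_of(c,n)
    r=b[0]['rect']; return d,r[0]+r[2]/2,r[1]+r[3]/2
E
python3 - <<'E'
from h import *
import pickle
pickle.dump([ctr(c,'brass_weight') for c in('wrist','side')],open('o.pkl','wb'))
E
python3 -m jog '{"claw":[1,1,1,1,1],"xyz":[[0,-0.3,0.1],[0,-0.2,0.2],[0,0,0.1],[0,0,0],[0,0,0]],"twist":[[0,0,0],[0,0,0],[0,0,0],[0,0,0],[0,0,0]]}'
python3 - <<'E'
from h import *
import pickle
o=pickle.load(open('o.pkl','rb'))
o.append(ctr('wrist','brass_weight')); save(o[-1][0],'w4.png')
try: o.append(ctr('scene','brass_weight'))
except Exception as e: print(e)
for s in (o,[o[0],o[2]],o[1:]): print(tri(s))
print(onz(o[0][0],*o[0][1:],104),onz(o[2][0],*o[2][1:],104))
d=o[2][0]; cv2.imwrite('pics/w4c.png',cv2.resize(d['color'][80:300,180:450,::-1],None,fx=2.5,fy=2.5,interpolation=cv2.INTER_CUBIC))
print(optics.boxes_of('wrist','usb_hub')[:1],optics.boxes_of('wrist','brass_weight')[:1],optics.boxes_of('wrist','power_brick')[:1])
E
```

```text
clock: 7.9
eef_pos: [462.7, -307.8, 231.9]
tool_rot: [3.141, 0.001, -3.141]
force: [-0.3, -0.0, -0.0]
width: 85.6
gripper_force: 0.0
(array([ 482.51641922, -300.4712329 ,  106.10008253]), [[-1.7, 0.7], [2.2, -0.3], [-0.8, 2.0], [-2.8, 0.4]])
(array([ 483.61819913, -299.59950551,   98.14946499]), [[0.1, -0.4], [-0.1, 0.4]])
(array([ 482.25027827, -301.83051861,  107.65655558]), [[2.1, -0.7], [-2.3, 2.3], [-2.4, 0.6]])
[ 482.36583469 -298.9298132   104.        ] [ 481.2760264  -299.67801563  104.        ]
[{'rect': [295.9, 151.1, 58.1, 106.0], 'score': 0.83}] [{'rect': [312.7, 190.9, 26.0, 33.0], 'score': 0.71}] [{'rect': [297.2, 148.4, 56.5, 108.5], 'score': 0.73}]
```

View pics/w4c.png

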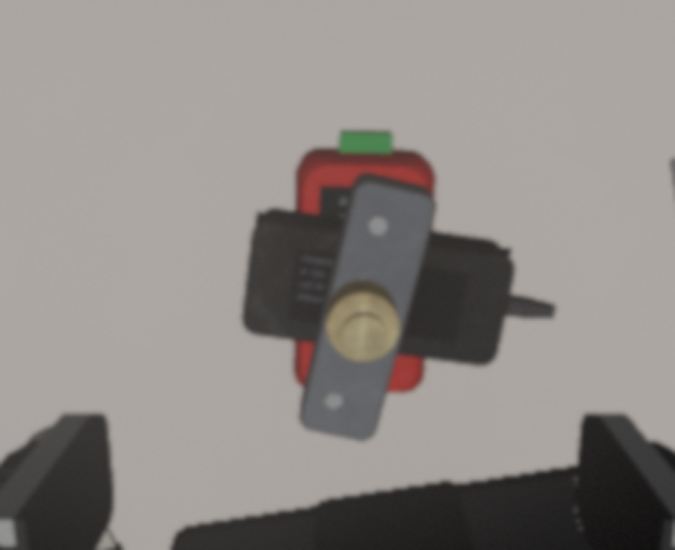

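The crop shows the weight's body circle at full-image (325,208). The hub's corners are at (323,151), (354,159), (329,256) and (300,250). The brick's stub points to +y.

Run:
```python
from h import *
np.set_printoptions(precision=1,suppress=True)
d=cam('wrist')
g=lambda x,y,z:onz(d,180+x/2.5,80+y/2.5,z)
print('w',g(363,320,113), g(363,328,119))
print('hub',[g(*p,89) for p in((358,178),(434,197),(373,440),(300,425))])
print('brick',[g(*p,69) for p in((262,210),(512,240),(490,364),(245,330))],g(555,312,53))
print('meter',[g(*p,37) for p in((296,148),(434,148),(422,392),(296,392))])
print('meter z0',g(366,142,20))
```

```text
w [ 478.3 -301.3  113. ] [ 479.3 -301.5  119. ]
hub [array([ 431.7, -302.9,   89. ]), array([ 438.6, -275. ,   89. ]), array([ 536.9, -296.3,   89. ]), array([ 530.3, -325.6,   89. ])]
brick [array([ 447. , -340.4,   69. ]), array([ 459.1, -240.9,   69. ]), array([ 512., -247.,   69.]), array([ 497.1, -348.9,   69. ])] [ 494.3 -217.    53. ]
meter [array([ 425.9, -328.6,   37. ]), array([ 425.9, -269.6,   37. ]), array([ 538.5, -271.6,   37. ]), array([ 538.5, -330.4,   37. ])]
meter z0 [ 424.9 -298.2   20. ]
```

```bash
python3 -m jog '{"claw":[1,1,1,1,1,1,0,0,0,0,0,0],"xyz":[[-0.17,0.065,0],[0,0,0.45],[0,0,0.45],[0,0,0.29],[0,0,0.2],[0,0,0],[0,0,0],[0,0,0],[0,0,0],[0,0,0],[0,0,0],[0,0,0]],"twist":[[0,0,0],[0,0,0],[0,0,0],[0,0,0],[0,0,0],[0,0,0],[0,0,0],[0,0,0],[0,0,0],[0,0,0],[0,0,0],[0,0,0]]}'
```

```text
clock: 9.8
eef_pos: [479.5, -302.4, 93.3]
tool_rot: [-3.141, 0.001, 3.141]
force: [-1.1, 1.2, 3.9]
width: 23.1
gripper_force: 58.6
```

```bash
python3 -m jog '{"claw":[0,0,0,0,0,0,0,0],"xyz":[[0,0,-0.1],[0,0,-0.3],[0.05,0.45,-0.2],[0.05,0.5,0],[0.05,0.5,0],[0.06,0.48,0],[0,0,0],[0,0,0]],"twist":[[0,0,0],[0,0,0],[0,0,0],[0,0,0],[0,0,0],[0,0,0],[0,0,0],[0,0,0]]}'
python3 - <<'E'
from h import *
d=cam('wrist'); s=cam('side')
a=cv2.resize(d['color'][100:400,170:470],(400,400)); 
x,y=map(int,proj(s,[458,-110,60])); 
b=cv2.resize(s['color'][y-50:y+50,x-50:x+50],(400,400),interpolation=cv2.INTER_CUBIC)
cv2.imwrite('pics/p5.png',np.hstack([a,b])[:,:,::-1])
print(proj(d,[458.4,-109.8,4]),proj(s,[458.4,-109.8,4]))
E
```

```text
clock: 10.8
eef_pos: [458.7, -109.8, 152.8]
tool_rot: [-3.141, 0.001, 3.141]
force: [-1.2, -0.5, -1.3]
width: 23.0
gripper_force: 59.1
(np.float64(317.058690506262), np.float64(181.89198577575502)) (np.float64(327.9654334012847), np.float64(275.9162458339165))
```

View pics/p5.png

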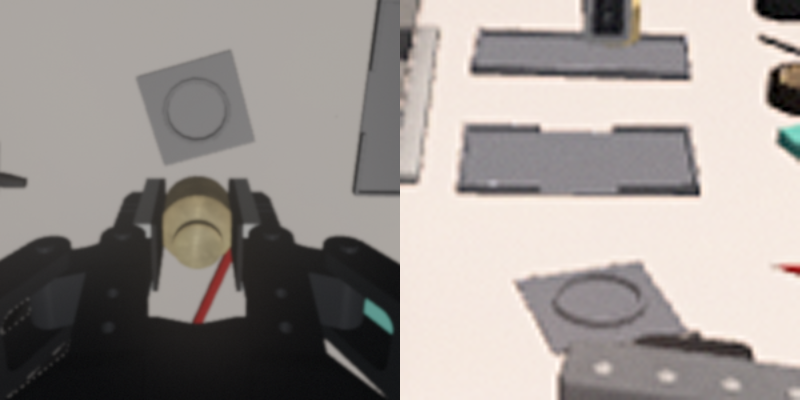

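The weight is held upright at crop (198,220). The side view shows brass protruding past the finger on the +x side, so it may be gripped off-centre. I'll quantify that offset.

Run:
```python
from h import *
d=cam('wrist')
hsv=cv2.cvtColor(np.ascontiguousarray(d['color']),cv2.COLOR_RGB2HSV)
m=((hsv[...,0]>12)&(hsv[...,0]<35)&(hsv[...,1]>70)&(hsv[...,2]>40)).astype(np.uint8)
m[:220]=0; n,l,st,c=cv2.connectedComponentsWithStats(m); i=1+st[1:,4].argmax(); print(st[i],c[i])
t=np.linspace(0,6.28,60)
for zb in(145,149):
  for dx in (-4,0,4,8,12):
    P=[proj(d,[458.7+dx+r*np.cos(a),-109.8+r*np.sin(a),zb+z]) for r,z in((13,0),(13,24),(8.5,30)) for a in t]
    P=np.array(P); print(zb,dx,P.min(0).round(1),P.max(0).round(1))
print('ring',[onz(d,170+u*.75,100+v*.75,8)[:2].round(1) for u,v in((196,77),(196,140),(164,108),(229,108))])
```

```text
[ 291  246   53   45 1216] [316.46052632 265.45888158]
145 -4 [289.3 214.4] [347.5 285.4]
145 0 [289.5 221.8] [347.3 293.1]
145 4 [289.8 229.1] [347.1 300.6]
145 8 [290.  236.3] [346.9 308. ]
145 12 [290.2 243.3] [346.7 315.4]
149 -4 [288.5 217.1] [348.4 290.3]
149 0 [288.8 224.6] [348.1 298.2]
149 4 [289.  232.1] [347.9 305.9]
149 8 [289.2 239.4] [347.7 313.5]
149 12 [289.5 246.6] [347.5 321.2]
ring [array([ 434.3, -110.8]), array([ 480.1, -110.9]), array([ 456.3, -133.5]), array([456.4, -87.5])]
```

```bash
python3 -m jog '{"claw":[0,0,0,0,0,0,0],"xyz":[[0.04,0,0.3],[0,0,0.4],[0,0,0.4],[0,0,0.2],[0,0,0.1],[0,0,0.02],[0,0,0]],"twist":[[0,0,0],[0,0,0],[0,0,0],[0,0,0],[0,0,0],[0,0,0],[0,0,0]]}'
```

```text
clock: 11.82
eef_pos: [454.7, -110.2, 12.3]
tool_rot: [3.141, -0.004, 3.139]
force: [-0.0, 0.0, -0.6]
width: 23.1
gripper_force: 59.2
```

```bash
python3 -m jog '{"claw":[0,0,0],"xyz":[[0,0,0.01],[0,0,0],[0,0,0]],"twist":[[0,0,0],[0,0,0],[0,0,0]]}';python3 -m jog '{"claw":[0,0,0],"xyz":[[0,0,0.01],[0,0,0],[0,0,0]],"twist":[[0,0,0],[0,0,0],[0,0,0]]}'
```

```text
clock: 12.2
eef_pos: [454.8, -109.2, 11.8]
tool_rot: [3.14, -0.003, 3.141]
force: [-0.2, 0.0, -0.7]
width: 23.1
gripper_force: 59.2
clock: 12.58
eef_pos: [454.6, -109.1, 10.6]
tool_rot: [3.14, -0.004, 3.141]
force: [-0.7, -0.0, -1.9]
width: 23.0
gripper_force: 59.2
```

```bash
python3 -m jog '{"claw":[0,0,0],"xyz":[[0,0,0.015],[0,0,0],[0,0,0]],"twist":[[0,0,0],[0,0,0],[0,0,0]]}';python3 -m jog '{"claw":[0,0,0],"xyz":[[0,0,0.01],[0,0,0],[0,0,0]],"twist":[[0,0,0],[0,0,0],[0,0,0]]}'
```

```text
clock: 12.95
eef_pos: [454.6, -109.1, 9.1]
tool_rot: [3.14, -0.004, 3.141]
force: [-0.6, 0.2, -1.2]
width: 23.1
gripper_force: 59.2
clock: 13.32
eef_pos: [454.7, -109.1, 8.2]
tool_rot: [3.14, -0.003, 3.141]
force: [0.6, 0.3, -0.2]
width: 23.0
gripper_force: 59.6
```

```bash
python3 -m jog '{"claw":[0.5,0.5,0.5,0.7,0.7,1,1,1,1,1],"xyz":[[0,0,0],[0,0,0],[0,0,0],[0,0,-0.15],[0,0,-0.45],[0,0,-0.5],[0,-0.4,-0.4],[0,-0.5,-0.3],[0,0,0],[0,0,0]],"twist":[[0,0,0],[0,0,0],[0,0,0],[0,0,0],[0,0,0],[0,0,0],[0,0,0],[0,0,0],[0,0,0],[0,0,0]]}'
python3 - <<'E'
from h import *
d=cam('wrist'); save(d,'w6.png')
a=d['color'][60:260,150:550]; 
cv2.imwrite('pics/w6c.png',cv2.resize(a,None,fx=2,fy=2,interpolation=cv2.INTER_CUBIC)[:,:,::-1])
x,y=0,0
for zb in(0,):
  t=np.linspace(0,6.28,60)
for n in('brass_weight','usb_hub'):print(optics.boxes_of('wrist',n)[:1])
P=np.array([proj(d,[457.3+r*np.cos(a),-110.5+r*np.sin(a),3.5+z]) for r,z in((13,0),(13,24),(8.5,30)) for a in t]);print(P.min(0),P.max(0))
E
```

```text
clock: 14.58
eef_pos: [454.7, -198.7, 187.7]
tool_rot: [3.139, -0.004, 3.141]
force: [-0.0, 0.6, -0.1]
width: 85.5
gripper_force: 0.0
[{'rect': [389.8, 167.6, 26.5, 25.7], 'score': 0.74}]
[{'rect': [168.6, 168.2, 59.1, 103.5], 'score': 0.74}]
[386.65867534 165.6665861 ] [417.96926986 195.3402198 ]
```

View pics/w6c.png

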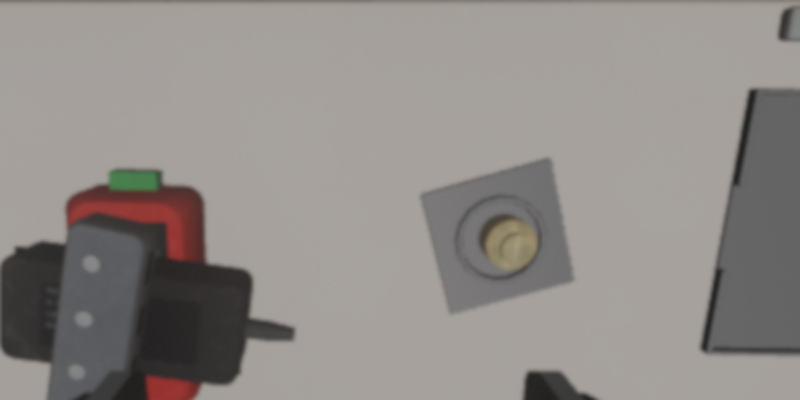

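The weight stands upright in the ring at crop (510,243), which agrees with the predicted box centre. Next is the hub.

```bash
python3 -m jog '{"claw":[1,1,1,1,1],"xyz":[[-0.04,-0.5,-0.2],[-0.05,-0.55,-0.2],[0,0,0],[0,0,0],[0,0,0]],"twist":[[0,0,0],[0,0,0],[0,0,0],[0,0,0],[0,0,0]]}'
cat > seg.py <<'E'
from h import *
def seg(d,rect,z,f,m=6):
    x,y,w,h=[int(round(t)) for t in rect]; x-=m;y-=m;w+=2*m;h+=2*m
    hsv=cv2.cvtColor(np.ascontiguousarray(d['color']),cv2.COLOR_RGB2HSV)[y:y+h,x:x+w].astype(int)
    b=f(hsv[...,0],hsv[...,1],hsv[...,2]).astype(np.uint8)
    b=cv2.morphologyEx(b,cv2.MORPH_OPEN,np.ones((5,5)))
    c=max(cv2.findContours(b,cv2.RETR_EXTERNAL,cv2.CHAIN_APPROX_NONE)[0],key=cv2.contourArea)
    P=np.array([onz(d,u+x,v+y,z)[:2] for u,v in c[:,0,:]],np.float32)
    (cx,cy),(a,bb),th=cv2.minAreaRect(P)
    if a<bb: a,bb,th=bb,a,th+90
    return np.round([cx,cy,a,bb,(th+90)%180-90],1).tolist()
E
python3 - <<'E'
from seg import *
d=cam('wrist'); save(d,'w7.png')
r=optics.boxes_of('wrist','usb_hub')[0]['rect']; print(r)
x,y,w,h=map(int,r); hv=cv2.cvtColor(np.ascontiguousarray(d['color']),cv2.COLOR_RGB2HSV)
print([hv[y+int(h*a),x+w//2].tolist() for a in(-.1,.2,.35,.5,.65,.8,1.1)],[hv[y+h//2,x+int(w*a)].tolist() for a in(-.2,.2,.5,.8,1.2)])
for z in(85,89):print(seg(d,r,z,lambda h,s,v:(v>75)&(v<135)&(s<75)))
E
```

```text
clock: 15.35
eef_pos: [464.3, -302.1, 226.8]
tool_rot: [3.138, -0.005, -3.14]
force: [0.0, -0.3, -0.5]
width: 85.9
gripper_force: 0.0
[290.4, 150.5, 55.1, 106.2]
[[59, 92, 116], [113, 10, 101], [114, 13, 99], [113, 10, 99], [113, 10, 104], [114, 12, 105], [11, 12, 168]] [[12, 20, 63], [10, 15, 51], [113, 10, 99], [108, 13, 100], [10, 17, 46]]
[486.4, -299.1, 104.2, 32.8, -13.8]
[485.1, -299.1, 102.8, 32.4, -13.8]
```

```bash
python3 -m jog '{"claw":[1,1,1,1,1,1,1,0,0,0,0,0],"xyz":[[-0.21,0.03,0],[0,0,0.2],[0,0,0.4],[0,0,0.4],[0,0,0.35],[0,0,0.18],[0,0,0],[0,0,0],[0,0,0],[0,0,0],[0,0,0],[0,0,0]],"twist":[[0,0,0],[0,0,0.038],[0,0,0.0385],[0,0,0],[0,0,0],[0,0,0],[0,0,0],[0,0,0],[0,0,0],[0,0,0],[0,0,0],[0,0,0]]}'
```

```text
clock: 16.95
eef_pos: [485.4, -301.6, 76.0]
tool_rot: [3.141, -0.002, 2.901]
force: [-1.0, 0.9, 4.7]
width: 30.2
gripper_force: 60.4
```

```bash
python3 -m jog '{"claw":[0,0,0,0,0,0,0,0,0,0,0,0],"xyz":[[0,0,-0.1],[0,0,-0.3],[0,0,-0.3],[0,0.1,0],[0.03,0.4,0],[0.04,0.5,0],[0.04,0.5,0],[0.04,0.5,0],[0.04,0.5,0],[0.04,0.5,0],[0.04,0.5,0],[0.04,0.5,0]],"twist":[[0,0,0],[0,0,0],[0,0,-0.033],[0,0,-0.033],[0,0,0],[0,0,0],[0,0,0],[0,0,0],[0,0,0],[0,0,0],[0,0,0],[0,0,0]]}'
python3 -m jog '{"claw":[0,0,0,0,0,0,0],"xyz":[[0.04,0.5,0],[0.04,0.5,0],[0.04,0.5,0],[0.04,0.4,0],[0,0.13,0],[0,0,0],[0,0,0]],"twist":[[0,0,0],[0,0,0],[0,0,0],[0,0,0],[0,0,0],[0,0,0],[0,0,0]]}'
python3 - <<'E'
from seg import *
d=cam('wrist'); save(d,'w8.png')
E
```

```text
clock: 18.45
eef_pos: [468.5, 101.0, 146.1]
tool_rot: [3.14, -0.003, 3.108]
force: [1.1, -0.4, -0.6]
width: 30.3
gripper_force: 59.6
clock: 19.32
eef_pos: [459.8, 300.6, 146.0]
tool_rot: [3.141, -0.003, 3.105]
force: [0.2, -0.8, 0.0]
width: 30.6
gripper_force: 59.7
```

View pics/w8.png

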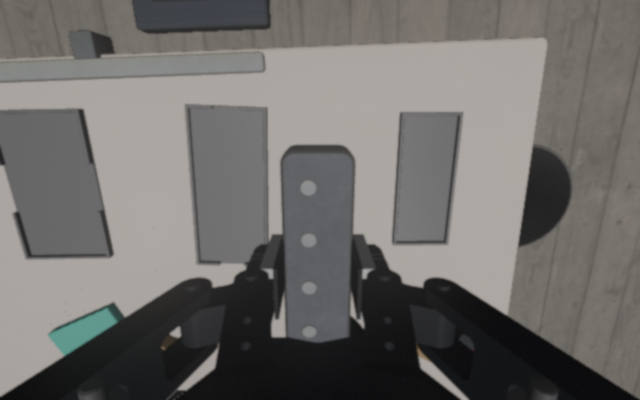

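The hub is held square to the gripper, with its near end at (318,150). The empty hub tray is at (428,178).

Run:
```python
from seg import *
d=cam('wrist')
for v,z in((153,159),(147,139),(148,149)): print(onz(d,318,v,z)+[52,0,0])
print([onz(d,u,200,159) for u in(281,354)])
r=optics.boxes_of('wrist','hub_tray')[0]['rect'];print(r,fit(d,r,4).tolist(),fit(d,r,8).tolist())
```

```text
[460.90053192 303.22660642 159.        ]
[460.78862893 303.27411007 139.        ]
[460.04518767 303.27876513 149.        ]
[array([428.73388984, 286.43590359, 159.        ]), array([429.87946459, 318.13218904, 159.        ])]
[393.6, 109.8, 71.1, 138.5] [460.9, 401.7, 126.6, 56.3, -1.8] [459.9, 400.3, 124.8, 55.5, -1.8]
```

```bash
python3 -m jog '{"claw":[0,0,0,0,0,0,0,0,0,0],"xyz":[[0.015,0.5,0],[0.018,0.5,0],[0,0,0.4],[0,0,0.4],[0,0,0.3],[0,0,0.15],[0,0,0.07],[0,0,0.02],[0,0,0],[0,0,0]],"twist":[[0,0,0],[0,0,0],[0,0,0],[0,0,0],[0,0,0],[0,0,0],[0,0,0],[0,0,0],[0,0,0],[0,0,0]]}'
```

```text
clock: 20.72
eef_pos: [459.4, 403.5, 12.8]
tool_rot: [3.139, -0.003, 3.108]
force: [-0.2, -0.1, -0.6]
width: 30.5
gripper_force: 59.7
```

```bash
python3 -m jog '{"claw":[0,0,0,0],"xyz":[[0,-0.02,0],[0,0,0.015],[0,0,0],[0,0,0]],"twist":[[0,0,0],[0,0,0],[0,0,0],[0,0,0]]}';python3 -m jog '{"claw":[0,0,0],"xyz":[[0,0,0.01],[0,0,0],[0,0,0]],"twist":[[0,0,0],[0,0,0],[0,0,0]]}'
```

```text
clock: 21.22
eef_pos: [458.9, 401.1, 10.4]
tool_rot: [3.14, -0.004, 3.108]
force: [-0.6, -0.7, 0.1]
width: 30.3
gripper_force: 59.7
clock: 21.6
eef_pos: [459.0, 401.2, 10.0]
tool_rot: [3.14, -0.004, 3.108]
force: [-2.1, -1.0, 5.4]
width: 30.5
gripper_force: 60.4
```

```bash
python3 -m jog '{"claw":[0.6,0.6,0.6,0.8,1,1,1,1,1],"xyz":[[0,0,0],[0,0,0],[0,0,0],[0,0,-0.15],[0,0,-0.4],[0,0,-0.5],[0,-0.5,-0.6],[0,0,0],[0,0,0]],"twist":[[0,0,0],[0,0,0],[0,0,0],[0,0,0],[0,0,0],[0,0,0],[0,0,0],[0,0,0],[0,0,0]]}'
python3 - <<'E'
from seg import *
d=cam('wrist'); 
a=d['color'][60:260,240:540]; 
cv2.imwrite('pics/w9c.png',cv2.resize(a,None,fx=2,fy=2,interpolation=cv2.INTER_CUBIC)[:,:,::-1])
r=optics.boxes_of('wrist','usb_hub')[0]['rect']; print(r,onz(d,r[0]+r[2]/2,r[1]+r[3]/2,15))
print(proj(d,[460.5,401.4,4]))
E
```

```text
clock: 22.72
eef_pos: [457.8, 361.4, 163.0]
tool_rot: [3.139, -0.004, 3.108]
force: [-0.7, -1.1, -0.9]
width: 85.3
gripper_force: 0.0
[340.3, 127.6, 38.1, 108.7] [458.00826841 402.43676078  15.        ]
(np.float64(356.8341796777668), np.float64(181.91564581261122))
```

View pics/w9c.png

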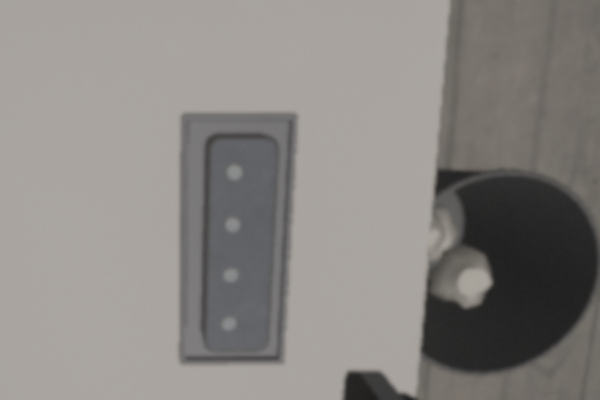

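The hub sits flat inside its tray at crop (241,242), centred apart from some parallax. Next is the brick.

```bash
python3 -m jog '{"claw":[1,1,1,1,1,1,1,1,1,1,1,1],"xyz":[[-0.024,-0.5,-0.05],[-0.024,-0.5,-0.05],[-0.024,-0.55,-0.05],[-0.024,-0.55,-0.05],[-0.024,-0.55,-0.05],[-0.024,-0.55,-0.05],[-0.024,-0.55,-0.05],[-0.024,-0.55,-0.05],[-0.024,-0.55,-0.05],[-0.024,-0.55,-0.05],[-0.024,-0.55,-0.05],[-0.04,-0.6,-0.05]],"twist":[[0,0,0],[0,0,0],[0,0,0],[0,0,0],[0,0,0],[0,0,0],[0,0,0],[0,0,0],[0,0,0],[0,0,0],[0,0,0],[0,0,0]]}'
python3 -m jog '{"claw":[1,1],"xyz":[[0,0,0],[0,0,0]],"twist":[[0,0,0],[0,0,0]]}'
python3 - <<'E'
from seg import *
d=cam('wrist'); a=d['color'][100:280,200:440]; 
cv2.imwrite('pics/w10c.png',cv2.resize(a,None,fx=3,fy=3,interpolation=cv2.INTER_CUBIC)[:,:,::-1])
r=optics.boxes_of('wrist','power_brick')[0]['rect']; print(r)
for z in(65,69):print(seg(d,r,z,lambda h,s,v:(v<82)&(s<90),m=2))
s=cam('scene'); print([onz(s,560,355,z).round() for z in(50,100,150,250)],[onz(s,410,215,z).round() for z in(50,100,150,250)])
E
```

```text
clock: 24.32
eef_pos: [466.9, -295.3, 220.2]
tool_rot: [3.139, -0.005, 3.11]
force: [1.5, 0.4, 0.2]
width: 85.3
gripper_force: 0.0
clock: 24.58
eef_pos: [466.5, -293.7, 220.0]
tool_rot: [3.138, -0.006, 3.108]
force: [0.1, 0.8, -0.2]
width: 85.1
gripper_force: 0.0
[262.7, 165.1, 128.3, 64.0]
[479.4, -284.2, 124.5, 58.0, 82.1]
[478.3, -284.3, 122.9, 57.2, 82.1]
[array([ 746., -550.,   50.]), array([ 711., -553.,  100.]), array([ 676., -556.,  150.]), array([ 605., -561.,  250.])] [array([684., -69.,  50.]), array([ 652., -100.,  100.]), array([ 621., -131.,  150.]), array([ 557., -192.,  250.])]
```

View pics/w10c.png

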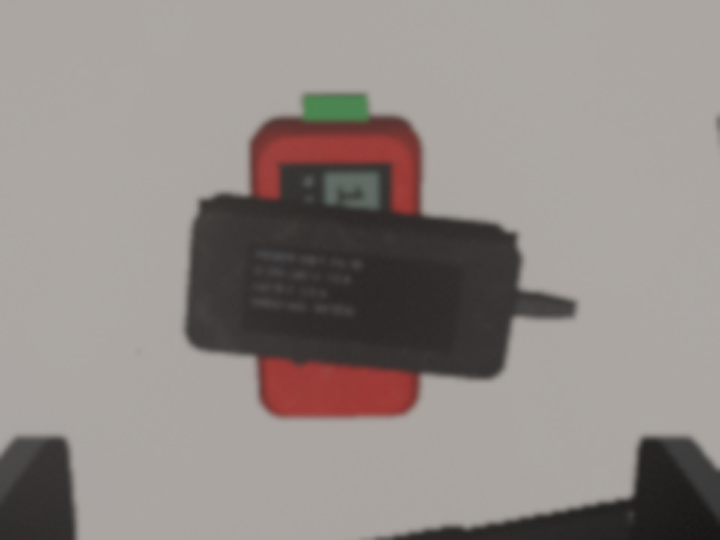

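The crop shows the brick block's top face with corners (197,212), (520,250), (500,378) and (188,348). The stub is at right (575,305), and the meter beneath is display up.

Run:
```python
from h import *
np.set_printoptions(precision=1,suppress=True)
d=cam('wrist')
g=lambda x,y,z:onz(d,200+x/3,100+y/3,z)[:2]
for z in (66,69):
    P=[g(*p,z) for p in((197,212),(520,250),(500,378),(188,348))];print(P,np.mean(P,0),[np.linalg.norm(P[i]-P[i-1]) for i in range(4)])
print(g(576,307,53))
P=[g(*p,37) for p in((253,130),(420,130),(415,415),(262,415))];print(P)
```

```text
[array([ 454.6, -341.5]), array([ 470.4, -237.1]), array([ 514.8, -243.1]), array([ 500.8, -347.9])] [ 485.1 -292.4] [np.float64(46.644142534686765), np.float64(105.59717680330448), np.float64(44.80907122321215), np.float64(105.81312791738465)]
[array([ 454., -341.]), array([ 469.6, -237.6]), array([ 513.6, -243.5]), array([ 499.7, -347.4])] [ 484.2 -292.4] [np.float64(46.17444064114146), np.float64(104.53382369609156), np.float64(44.357848315943635), np.float64(104.74760020385067)]
[ 494.4 -215. ]
[array([ 431.9, -324.9]), array([ 433.7, -267.2]), array([ 540. , -270.2]), array([ 538.2, -327.8])]
```

```bash
python3 -m jog '{"claw":[1,1,1,1,1,1,1,1,1,1,1,1],"xyz":[[-0.165,0.018,0],[0,0,0],[0,0,0],[0,0,0],[0,0,0],[0,0,0],[0,0,0],[0,0,0],[0,0,0],[0,0,0],[0,0,0.4],[0,0,0.2]],"twist":[[0,0,0],[0,0,0.0534],[0,0,0.0534],[0,0,0.0534],[0,0,0.0534],[0,0,0.0534],[0,0,0.0534],[0,0,0.0534],[0,0,0.0534],[0,0,0.0534],[0,0,0.0534],[0,0,0]]}'
python3 - <<'E'
from seg import *
d=cam('wrist'); a=d['color'][60:340,130:510]; 
cv2.imwrite('pics/w11c.png',cv2.resize(a,None,fx=2,fy=2,interpolation=cv2.INTER_CUBIC)[:,:,::-1])
p=np.array([483,-292.4,69]);e=np.array([np.cos(1.431),np.sin(1.431),0]);n=np.array([e[1],-e[0],0])
print([((np.array(proj(d,p+a*54*e+b*24.5*n))-[130,60])*2).round().tolist() for a,b in((1,1),(1,-1),(-1,-1),(-1,1))])
E
```

```text
clock: 26.28
eef_pos: [483.7, -291.9, 159.2]
tool_rot: [-3.136, -0.002, 1.434]
force: [0.2, 0.7, -0.2]
width: 85.2
gripper_force: 0.0
[[443.0, 140.0], [309.0, 139.0], [316.0, 406.0], [434.0, 407.0]]
```

View pics/w11c.png

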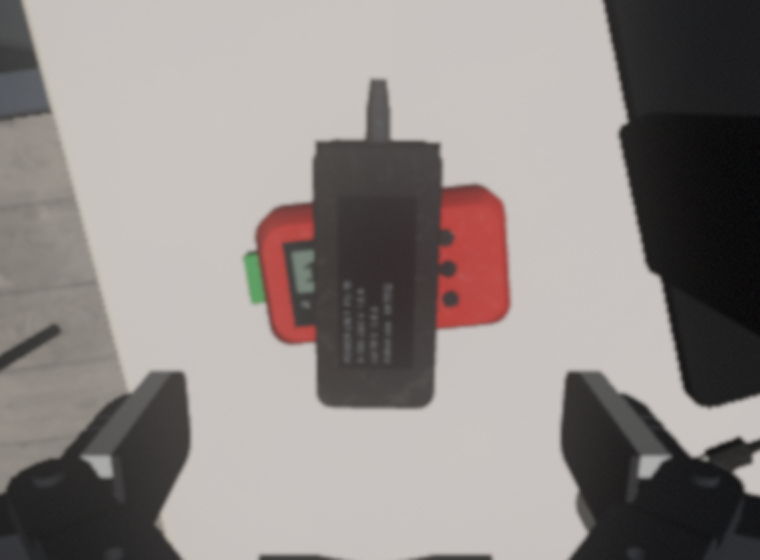

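The picture matches the predicted block outline (314–440, 142–407) to about 1 mm, so I'll descend.

```bash
python3 -m jog '{"claw":[1,1,1,1,1,0,0,0,0,0,0],"xyz":[[0,0,0.4],[0,0,0.4],[0,0,0.2],[0,0,0.16],[0,0,0],[0,0,0],[0,0,0],[0,0,0],[0,0,0],[0,0,0],[0,0,0]],"twist":[[0,0,0],[0,0,0],[0,0,0],[0,0,0],[0,0,0],[0,0,0],[0,0,0],[0,0,0],[0,0,0],[0,0,0],[0,0,0]]}'
```

```text
clock: 27.7
eef_pos: [483.2, -293.9, 46.5]
tool_rot: [-3.14, -0.0, 1.43]
force: [0.8, 0.6, 4.6]
width: 47.8
gripper_force: 63.4
```

```bash
python3 -m jog '{"claw":[0,0,0,0,0,0,0,0,0,0,0,0],"xyz":[[0,0,-0.05],[0,0,-0.2],[0,0,-0.4],[0,0,-0.3],[0,0,0],[0,0,0],[0,0,0],[0,0,0],[0,0,0],[0,0,0],[0,0,0],[0,0,0]],"twist":[[0,0,0],[0,0,0],[0,0,0],[0,0,-0.058],[0,0,-0.058],[0,0,-0.058],[0,0,-0.058],[0,0,-0.058],[0,0,-0.058],[0,0,-0.058],[0,0,-0.058],[0,0,-0.058]]}'
```

```text
clock: 29.2
eef_pos: [482.3, -294.1, 141.4]
tool_rot: [3.141, -0.004, 3.075]
force: [-0.6, -0.2, -2.9]
width: 47.8
gripper_force: 62.8
```

```bash
python3 -m jog '{"claw":[0,0,0,0,0,0,0,0,0,0,0,0],"xyz":[[0.03,0.3,0],[0.044,0.45,0],[0.044,0.5,0],[0.044,0.5,0],[0.044,0.5,0],[0.044,0.5,0],[0.044,0.5,0],[0.044,0.5,0],[0.04,0.4,0],[0.03,0.1,0],[0,0,0],[0,0,0]],"twist":[[0,0,0],[0,0,0],[0,0,0],[0,0,0],[0,0,0],[0,0,0],[0,0,0],[0,0,0],[0,0,0],[0,0,0],[0,0,0],[0,0,0]]}'
python3 - <<'E'
from seg import *
d=cam('wrist'); save(d,'w12.png')
r=optics.boxes_of('wrist','brick_tray')
print([(b['rect'],b['score'],fit(d,b['rect'],4).tolist()) for b in r[:1]])
from cell import readout
p=np.array(readout.read_state()['eef_pos']);print(p)
# predicted block outline top face z = tcp+22.5
e=np.array([-np.cos(.067),np.sin(.067),0]);n=np.array([e[1],-e[0],0]);c=p*[1,1,0]+[0,0,p[2]+22.5]
print([np.round(proj(d,c+a*e+b*n),1).tolist() for a,b in((54,24.5),(54,-24.5))],'stub end',np.round(proj(d,c+78*e-[0,0,16]),1))
E
```

```text
clock: 30.7
eef_pos: [472.8, 131.4, 141.5]
tool_rot: [3.141, -0.003, 3.068]
force: [-1.1, -0.1, -3.7]
width: 47.8
gripper_force: 63.0
[([374.6, 77.8, 84.6, 166.9], 0.76, [467.4, 213.7, 165.7, 81.2, -4.2])]
[472.77472974 131.51092157 141.26587064]
[[379.3, 148.1], [252.2, 149.0]] stub end [315.4  85.6]
```

View pics/w12.png

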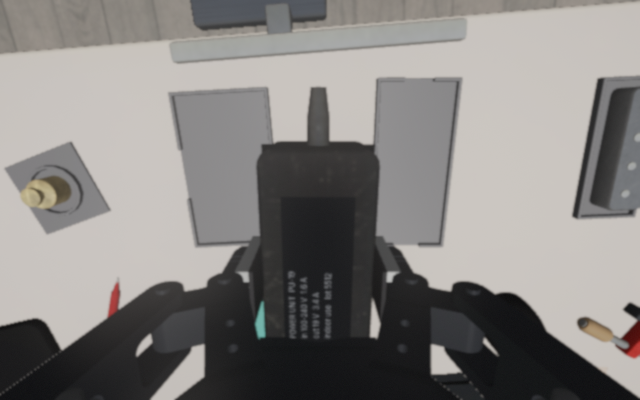

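The brick hangs level with its stub at (318,87) toward the robot, and the empty brick tray is at (417,160). I'll move over the tray and lower.

```bash
python3 -m jog '{"claw":[0,0,0,0,0,0,0,0,0,0,0],"xyz":[[0.014,0.35,0],[0.014,0.35,0],[0.01,0.15,0.1],[0,0,0.4],[0,0,0.4],[0,0,0.2],[0,0,0.1],[0,0,0.05],[0,0,0],[0,0,0],[0,0,0]],"twist":[[0,0,0],[0,0,0],[0,0,0],[0,0,0],[0,0,0],[0,0,0],[0,0,0],[0,0,0],[0,0,0],[0,0,0],[0,0,0]]}'
```

```text
clock: 32.17
eef_pos: [474.7, 218.8, 16.7]
tool_rot: [3.14, -0.003, 3.07]
force: [0.5, -1.0, -3.1]
width: 47.9
gripper_force: 62.9
```

```bash
python3 -m jog '{"claw":[0,0,0,0],"xyz":[[0,-0.02,0.015],[0,0,0.015],[0,0,0],[0,0,0]],"twist":[[0,0,0],[0,0,0],[0,0,0],[0,0,0]]}';python3 -m jog '{"claw":[0,0,0],"xyz":[[0,0,0.012],[0,0,0],[0,0,0]],"twist":[[0,0,0],[0,0,0],[0,0,0]]}'
```

```text
clock: 32.67
eef_pos: [474.1, 216.6, 13.0]
tool_rot: [3.14, -0.004, 3.07]
force: [0.4, 0.7, -3.1]
width: 47.8
gripper_force: 63.0
clock: 33.05
eef_pos: [474.2, 216.6, 12.6]
tool_rot: [3.14, -0.003, 3.07]
force: [-1.4, 0.5, 5.5]
width: 47.5
gripper_force: 64.0
```

Contact. Releasing, lifting and moving toward the pile with a look back.

```bash
python3 -m jog '{"claw":[0.8,0.8,0.8,1,1,1,1,1,1],"xyz":[[0,0,0],[0,0,0],[0,0,0],[0,0,-0.15],[0,0,-0.4],[0,0,-0.5],[0.05,-0.5,-0.5],[0,0,0],[0,0,0]],"twist":[[0,0,0],[0,0,0],[0,0,0],[0,0,0],[0,0,0],[0,0,0],[0,0,0],[0,0,0],[0,0,0]]}'
python3 - <<'E'
from seg import *
d=cam('wrist'); save(d,'w13.png')
r=optics.boxes_of('wrist','power_brick')[0]; print(r)
print('tray',proj(d,[462.6,218.1,4]))
c=np.array([462.6,218.1,35]); e=np.array([np.cos(.0716),-np.sin(.0716),0]);n=np.array([-e[1],e[0],0])
print([np.round(proj(d,c+a*e+b*n),0).tolist() for a,b in((-42,-24.5),(-42,24.5),(66,24.5),(66,-24.5))],proj(d,c-66*e-[0,0,16]))
E
```

```text
clock: 34.17
eef_pos: [467.0, 173.2, 161.4]
tool_rot: [3.139, -0.004, 3.07]
force: [0.5, 1.1, -0.5]
width: 85.2
gripper_force: 0.0
{'rect': [334.6, 101.6, 61.4, 151.2], 'score': 0.96}
tray (np.float64(361.8654090263467), np.float64(173.34212617885052))
[[340.0, 132.0], [398.0, 132.0], [390.0, 249.0], [338.0, 249.0]] (np.float64(367.1921721115252), np.float64(102.83946060016387))
```

View pics/w13.png

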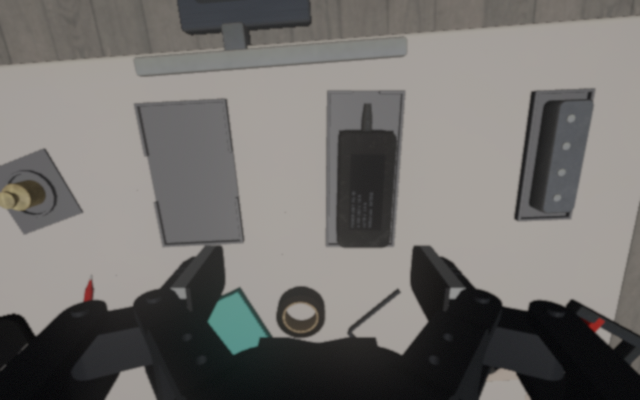

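The brick lies in its tray (338–395, 102–247), within 2 px of the ideal outline. Next is the meter.

```bash
python3 -m jog '{"claw":[1,1,1,1,1,1,1,1,1,1,1,1],"xyz":[[-0.034,-0.47,-0.06],[-0.034,-0.47,-0.06],[-0.034,-0.47,-0.06],[-0.034,-0.47,-0.06],[-0.034,-0.47,-0.06],[-0.034,-0.47,-0.06],[-0.034,-0.47,-0.06],[-0.034,-0.47,-0.06],[-0.034,-0.47,-0.06],[-0.034,-0.47,-0.06],[0,0,0],[0,0,0]],"twist":[[0,0,0],[0,0,0],[0,0,0],[0,0,0],[0,0,0],[0,0,0],[0,0,0],[0,0,0],[0,0,0],[0,0,0],[0,0,0],[0,0,0]]}'
python3 - <<'E'
from seg import *
d=cam('wrist'); a=d['color'][80:280,180:440]; 
cv2.imwrite('pics/w14c.png',cv2.resize(a,None,fx=3,fy=3,interpolation=cv2.INTER_CUBIC)[:,:,::-1])
r=optics.boxes_of('wrist','red_meter')[0]; print(r)
red=lambda h,s,v:((h<10)|(h>170))&(s>110)&(v>120)
all_=lambda h,s,v:((h<10)|(h>170))&(s>100)
for z in(0,20,37):print(z,seg(d,r['rect'],z,all_),seg(d,r['rect'],z,red))
E
```

```text
clock: 35.78
eef_pos: [467.7, -297.3, 218.9]
tool_rot: [3.138, -0.006, 3.071]
force: [0.4, 0.5, 0.3]
width: 85.9
gripper_force: 0.0
{'rect': [286.8, 132.0, 58.3, 109.4], 'score': 0.62}
0 [492.8, -299.9, 121.4, 64.8, -1.3] [495.1, -299.7, 116.4, 62.7, -1.4]
20 [487.6, -299.5, 114.7, 61.2, -1.3] [489.8, -299.3, 110.0, 59.2, -1.4]
37 [483.2, -299.1, 109.0, 58.2, -1.3] [485.3, -298.9, 104.5, 56.3, -1.4]
```

View pics/w14c.png

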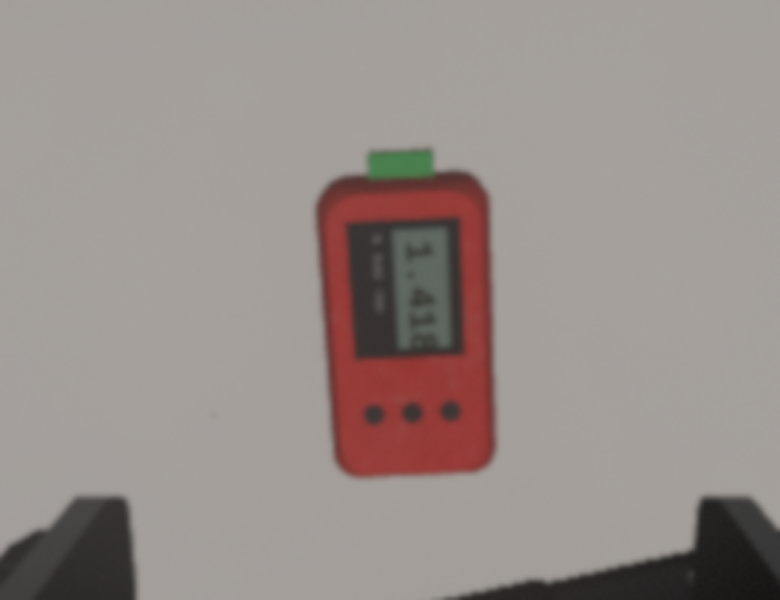

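The meter lies display up at crop (405,325), green tip toward the robot, and is now free. Its axis is at about −1.3° and the case middle at about (485,−299).

```bash
python3 -m jog '{"claw":[1,1,1,1,1,1],"xyz":[[-0.16,-0.01,0],[0,0,0.5],[0,0,0.5],[0,0,0.4],[0,0,0],[0,0,0]],"twist":[[0,0,-0.0153],[0,0,0],[0,0,0],[0,0,0],[0,0,0],[0,0,0]]}'
python3 - <<'E'
from h import *
p=readout.read_state()['eef_pos'];print(p)
d=cam('wrist'); c=np.array([485.3,-299.2,0]);e=np.array([np.cos(.0227),-np.sin(.0227),0]);n=np.array([-e[1],e[0],0])
print([np.round(proj(d,c+a*e+b*n+[0,0,z]),0).tolist() for z in(10,34) for a,b in((-56,-31),(-56,31),(56,31),(56,-31))])
r=optics.boxes_of('wrist','red_meter');print(r[:1])
hs=cv2.cvtColor(np.ascontiguousarray(d['color']),cv2.COLOR_RGB2HSV); m=((hs[...,0]<10)|(hs[...,0]>170))&(hs[...,1]>100)&(hs[...,2]>50)
m=cv2.morphologyEx(m.astype(np.uint8),cv2.MORPH_OPEN,np.ones((5,5)))
n_,l,st,_=cv2.connectedComponentsWithStats(m); print(st[1+st[1:,4].argmax()])
for v in(120,180,230,280):
    u=np.where(l[v]==1+st[1:,4].argmax())[0]; print(v,u.min() if len(u) else 0,u.max() if len(u) else 0)
E
```

```text
clock: 36.62
eef_pos: [484.0, -300.5, 81.3]
tool_rot: [3.141, -0.002, 3.119]
force: [0.3, 0.0, 0.6]
width: 85.5
gripper_force: 0.0
[ 483.97929622 -300.52476671   81.31460036]
[[273.0, 130.0], [365.0, 130.0], [359.0, 278.0], [278.0, 278.0], [267.0, 133.0], [371.0, 133.0], [363.0, 296.0], [274.0, 296.0]]
[{'rect': [274.7, 115.8, 94.3, 181.4], 'score': 0.97}]
[ 271  132   97  162 9796]
120 0 0
180 272 366
230 274 364
280 276 361
```

```bash
python3 -m jog '{"claw":[1,1,1,1,1,0,0,0,0,0,0],"xyz":[[0,0.01,0.4],[0,0,0.2],[0,0,0.1],[0,0,0.06],[0,0,0],[0,0,0],[0,0,0],[0,0,0],[0,0,0],[0,0,0],[0,0,0]],"twist":[[0,0,0],[0,0,0],[0,0,0],[0,0,0],[0,0,0],[0,0,0],[0,0,0],[0,0,0],[0,0,0],[0,0,0],[0,0,0]]}'
```

```text
clock: 38.1
eef_pos: [483.3, -299.7, 5.1]
tool_rot: [3.14, -0.002, 3.118]
force: [-0.8, 0.7, 5.2]
width: 61.0
gripper_force: 66.7
```

```bash
python3 -m jog '{"claw":[0,0,0,0,0,0,0,0,0,0,0,0],"xyz":[[0,0,-0.05],[0,0,-0.2],[0,0,-0.4],[0,0,-0.35],[0.03,0.3,0],[0.045,0.45,0],[0.045,0.45,0],[0.045,0.45,0],[0.045,0.45,0],[0.045,0.4,0],[0,0,0],[0,0,0]],"twist":[[0,0,0],[0,0,0],[0,0,0],[0,0,0],[0,0,0],[0,0,0],[0,0,0],[0,0,0],[0,0,0],[0,0,0],[0,0,0],[0,0,0]]}'
python3 - <<'E'
from h import *
p=np.array(readout.read_state()['eef_pos']);print(p)
d=cam('wrist'); a=d['color'][40:340,120:520]
cv2.imwrite('pics/w15c.png',cv2.resize(a,None,fx=1.5,fy=1.5)[:,:,::-1])
c=p*[1,1,0]+[2,0,p[2]-5];e=np.array([np.cos(.0236),-np.sin(.0236),0]);n=np.array([-e[1],e[0],0])
print([np.round((np.array(proj(d,c+a*e+b*n+[0,0,z]))-[120,40])*1.5,0).tolist() for z in(10,34) for a,b in((-56,-31),(-56,31))])
for b in optics.boxes_of('wrist','meter_tray')[:1]: print(b)
t=np.array([454.1,52.2,8]);e=np.array([np.cos(.019),-np.sin(.019),0]);n=np.array([-e[1],e[0],0])
print([np.round((np.array(proj(d,t+a*e+b*n))-[120,40])*1.5,0).tolist() for a,b in((-71.5,-42),(-71.5,42),(71.5,42))])
E
```

```text
clock: 39.6
eef_pos: [463.8, -49.5, 104.8]
tool_rot: [3.141, -0.003, 3.118]
force: [-0.7, -0.4, -3.4]
width: 61.3
gripper_force: 66.2
[463.77491833 -49.54972259 104.78566813]
[[189.0, 155.0], [401.0, 156.0], [167.0, 166.0], [422.0, 166.0]]
{'rect': [393.3, 87.9, 118.6, 180.3], 'score': 0.79}
[[417.0, 72.0], [591.0, 71.0], [549.0, 337.0]]
```

View pics/w15c.png

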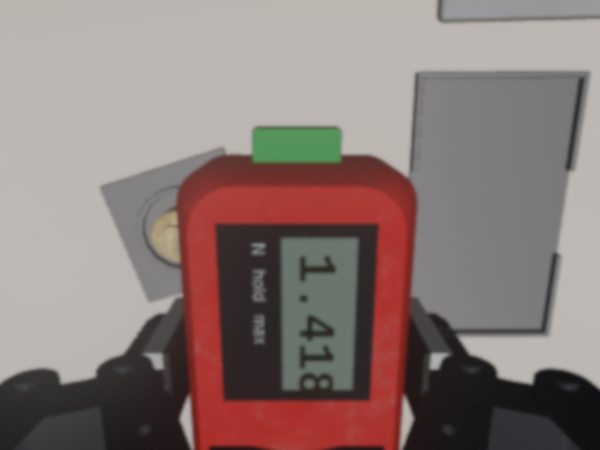

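The meter is held level at crop (298,300) and matches the prediction. The empty meter tray is at (495,203). I'll place it now.

```bash
python3 -m jog '{"claw":[0,0,0,0,0,0,0,0,0,0],"xyz":[[0.04,0.4,0],[0.04,0.4,0],[0.02,0.2,0],[0,0,0.3],[0,0,0.35],[0,0,0.15],[0,0,0.1],[0,0,0],[0,0,0],[0,0,0]],"twist":[[0,0,0],[0,0,0],[0,0,0],[0,0,0],[0,0,0],[0,0,0],[0,0,0],[0,0,0],[0,0,0],[0,0,0]]}'
```

```text
clock: 40.95
eef_pos: [456.1, 51.3, 15.4]
tool_rot: [3.14, -0.002, 3.118]
force: [-0.7, 0.1, -2.8]
width: 60.6
gripper_force: 66.3
```

```bash
python3 -m jog '{"claw":[0,0,0,0],"xyz":[[0,0.01,0.03],[0,0,0.02],[0,0,0],[0,0,0]],"twist":[[0,0,0],[0,0,0],[0,0,0],[0,0,0]]}';python3 -m jog '{"claw":[0,0,0],"xyz":[[0,0,0.015],[0,0,0],[0,0,0]],"twist":[[0,0,0],[0,0,0],[0,0,0]]}'
```

```text
clock: 41.45
eef_pos: [455.6, 52.2, 9.8]
tool_rot: [3.14, -0.004, 3.118]
force: [-0.2, -0.4, -2.3]
width: 60.7
gripper_force: 66.4
clock: 41.82
eef_pos: [455.6, 52.3, 8.3]
tool_rot: [3.14, -0.004, 3.118]
force: [-0.3, -0.2, -2.1]
width: 61.3
gripper_force: 66.4
```

```bash
python3 -m jog '{"claw":[0,0,0],"xyz":[[0,0,0.01],[0,0,0],[0,0,0]],"twist":[[0,0,0],[0,0,0],[0,0,0]]}'
```

```text
clock: 42.2
eef_pos: [455.6, 52.3, 8.1]
tool_rot: [3.14, -0.003, 3.118]
force: [-3.0, -0.1, 9.1]
width: 61.2
gripper_force: 67.9
```

```bash
python3 -m jog '{"claw":[1,1,1,1,1,1,1,1,1,1],"xyz":[[0,0,0],[0,0,0],[0,0,0],[0,0,-0.15],[0,0,-0.4],[0,0,-0.5],[0,0.1,-0.5],[0,0.2,-0.5],[0,0,0],[0,0,0]],"twist":[[0,0,0],[0,0,0],[0,0,0],[0,0,0],[0,0,0],[0,0,0],[0,0,0],[0,0,0],[0,0,0],[0,0,0]]}'
python3 - <<'E'
from h import *
d=cam('wrist'); s=cam('side')
a=cv2.resize(d['color'][50:300],(640,250))
x=s['color'][170:320,250:410]
cv2.imwrite('pics/fin.png',np.vstack([cv2.resize(d['color'][30:290],(640,260)),cv2.resize(x,(360,338),interpolation=cv2.INTER_CUBIC) if 0 else cv2.resize(s['color'][170:300,200:450],(640,333),interpolation=cv2.INTER_CUBIC)])[:,:,::-1])
t=np.array([454.1,52.2,0]);e=np.array([np.cos(.019),-np.sin(.019),0]);n=np.array([-e[1],e[0],0])
print([(np.array(proj(d,t+a*e+b*n+[0,0,z]))-[0,30]).round(0).tolist() for a,b,z in((-52,-31,20),(-52,31,20),(60,31,38),(60,-31,38))])
E
```

```text
clock: 43.45
eef_pos: [456.4, 82.1, 211.9]
tool_rot: [3.14, -0.004, 3.119]
force: [0.0, 0.0, -0.3]
width: 85.4
gripper_force: 0.0
[[258.0, 94.0], [317.0, 94.0], [318.0, 200.0], [261.0, 200.0]]
```

View pics/fin.png

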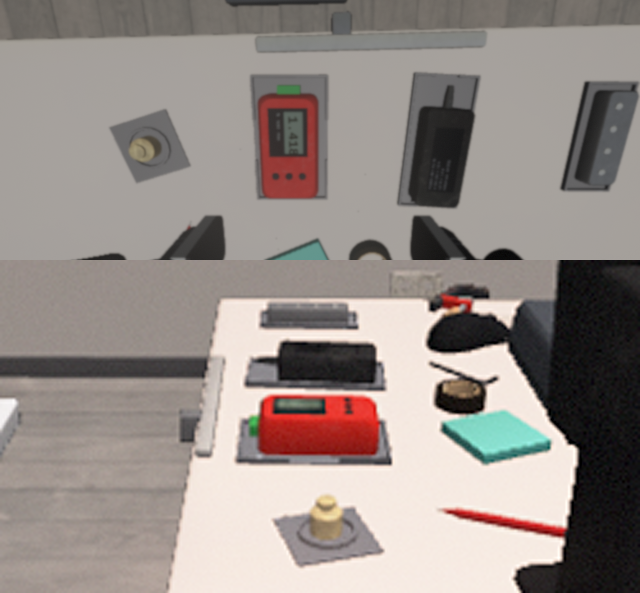

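All four items sit flat, upright and inside their trays: weight (145,148), meter (289,145), brick (440,157) and hub (610,137). The arm is clear.

```bash
python3 -c "
from cell import order; print(order.finish_job())"
```

```text
the job is handed in; nothing more can be done
None
```

The job is handed in at about 43 s of the 112 s limit: the final pictures show the weight, hub, brick and meter, moved in that order, each flat, upright and released in its own tray.

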